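# Set the polariser lever to the long mark and press the lamp button

### The job

With the fingertips, gently push the upright post of the polariser lever around its circle until the lever lies centred on the one long mark of the scale ring, without pinching it. Leave it there and then press the lamp button on the front of the same light base fully down and let it come up again. Do not shove or lift the light base, turn its scale ring, disturb the specimen on its glass or move the other things on the table.

Things in the scene. Friction and masses are not known exactly. Their poses are not given: they have to be found in the camera images.
- lightbase: White light base standing loose on a rubber foot (1.5 to 2.5 kg; slides if pushed sideways with over 8 N). Round housing 168 mm across, 48 mm high; a low box (64 mm wide, 30 mm high) sticks out to 145 mm from the axis along the base's -x, roughly towards the robot, and carries the lamp button. Origin: on the table under the housing's centre; z up is the axis of its rings.
- stage_centre (a point): Centre of the round glass (68 mm across) in the middle of the light base, on its upper face, 56.5 mm above the table, on the rings' axis.
- scale (a joint): Turning of the flat aluminium scale ring (166 mm across, upper face 51 mm above the table) in the light base, rad, anticlockwise seen from above; 0 = long mark along the base's +x. Stiff (0.6 N m): it is already set and must stay. It carries black ticks every 15 degrees, all short (9 mm) and near the rim but one.
- long_mark (a point): The one long mark of the scale ring: a black radial bar 30 mm long, 4.5 mm wide, from 52 to 82 mm from the axis. This point lies on it 68 mm from the axis, 52 mm above the table.
- polariser (a joint): Angle of the dark steel polariser ring and its lever from the long mark, rad, growing anticlockwise seen from above; on the mark at 0 and at 2 pi (same place). Starts between 0.8 and 5.48; it turns freely past the mark and all round, either way. Light friction (0.05 N m, under 1 N at the post); stays where it is left.
- lever_post (a point): Top centre of the upright black post (12 mm diameter) on the polariser lever, 68 mm from the axis, top 82 mm above the table. It rises 23 mm above the flat lever bar (8 mm wide, top face 59 mm above the table), which ends 74 mm from the axis: when set, the long mark shows 8 mm beyond it. The post circles at constant radius and height; nothing else on the light base rises above 65 mm.
- lamp_button (a joint): Travel of the lamp push button, m: 0 up, 0.006 fully down, springs back. Fully down takes 5 N.
- lamp_button_top (a point): Centre of the top of the round grey lamp button (24 mm diameter), 52 mm above the table when up, pressed straight down; it stands in a black collar (40 mm across, top 42 mm above the table) on the low box, 114 mm from the light base's axis along its -x.
- specimen: Small clear plastic T-shaped specimen (44 by 30 mm, 6 mm thick) lying loose on the glass. Origin: centre of its underside. Leave alone.
- petri: Closed clear petri dish, 90 mm across, 15 mm high, beside the light base. Origin: centre of underside. Leave alone.
- slide_box: Grey and white slide box, 87 by 42 mm, 32 mm high, beside the light base. Origin: centre of underside. Leave alone.
- beaker: Small glass beaker, 56 mm across, 65 mm high, beyond the light base. Origin: centre of underside. Leave alone.
- eyepiece: Microscope eyepiece standing upright, 30 mm across, 46 mm high, left of the lamp button. Origin: centre of underside. Leave alone.
- filter_ring: Black filter disc lying flat, 40 mm across, 7 mm high, right of the lamp button. Origin: centre of underside. Leave alone.
- stain_bottle: Amber bottle, 44 mm across, 85 mm high, on the robot's right. Origin: centre of underside. Leave alone.
Not all that is in view belongs to the job. What is shaped like the lightbase but blue is not meant.

How it is judged:
On the way, in this order (a step that is already met when the one before it is completed fails the run):
1. the lever rests on the long mark (post within 5 mm of it) (horizontal distance between lever_post and long_mark below 0.005 m and velocity of joint polariser between -0.05 and 0.05 rad/s), for 0.4 s.
2. the lamp button is pressed down (at least 4.5 mm) with the lever on the mark (horizontal distance between lever_post and long_mark below 0.005 m and value of joint lamp_button above 0.0045 m), for 0.05 s.
At the end, for the whole second after the job is handed in: The lever post stands within 5 mm (seen from above) of the long mark's point at the same radius, at rest; the lamp button is up again; the light base is at rest (all of step 1 and value of joint lamp_button below 0.002 m and linear speed of lightbase below 0.02 m/s); the robot touches nothing.
It fails at once if the light base is shoved more than 20 mm or lifted (distance of lightbase from where it was at the start of the episode above 0.02 m or height (world z) of lightbase above 0.006 m or angle between lightbase's own z axis and vertical above 0.06 rad).
It fails at once if the scale ring is turned (its long mark moves more than 25 mm) (distance of long_mark from where it was at the start of the episode above 0.025 m).
It fails at once if the specimen is pushed off the middle of the glass or lifted (horizontal distance between specimen and stage_centre above 0.018 m or height (world z) of specimen above 0.066 m).
It fails at once if the lever is pinched or forced (more than 15 N) (contact force between the fingers and polariser above 15 N).
It fails at once if the petri dish, slide box, beaker, eyepiece, filter disc or bottle is moved more than 20 mm (distance of any of petri, slide_box, beaker, eyepiece, filter_ring, stain_bottle from where it was at the start of the episode above 0.02 m).
It also fails if it takes over 58 s, if anything falls off the work surface, if the arm or the gripper's body presses on something with over 40 N, if the wrist force passes 120 N, or if a joint passes its speed limit or range.

### The arm

A 7-joint arm with a two-finger parallel gripper is mounted at the origin on the work surface. World frame = base frame: x ahead of the robot, y to its left, z up, the work surface at z = 0. Lengths are in m, angles in rad, forces in N, time in s.
With the tool pointing down it reaches from about 0.35 to 0.9 m from the base axis. Payload 19.9 kg.
Tool frame: the origin (TCP) lies between the finger pads; the fingertips stand 19 mm ahead of it and the grasp point (between the pads) is the TCP; z points along the fingers, y is the direction in which the jaws open and shut (so a half turn about z gives the same grasp; the last joint's range is limited). The gripper opens to 94 mm and grips with 3 to 60 N. Pads are 16 mm wide; open, the fingers measure 119 mm over their backs; the gripper's body (75 mm by 177 mm) begins 78 mm behind the grasp point.
Start: joints at [-1.226, 0.417, -0.01, 1.614, 0.005, 1.111, -0.053], TCP at [0.235, 0.579, 0.224] pointing down, gripper open.
Joint ranges: [-2.81, 2.81], [-0.39, 2.02], [-1.27, 1.25], [0.06, 2.57], [-1.19, 4.33], [0.19, 2], [-2.82, 2.82]. Speed limits (rad/s): [1.89, 1.89, 2.39, 2.39, 3.01, 3.01, 3.01].

### API

Orientations are given as a 3x3 rotation matrix whose columns are the frame's x, y, z axes.
In Python, from rig import robot gives the robot as it stands. Calls block until the motion is done:
- robot.move_ptp(position, orientation): joint-space move of the TCP to a pose.
- robot.move_linear(position, velocity=0.15, frame=None, threshold=None): straight line of the TCP; frame=None keeps the orientation; velocity is the mean speed in m/s. With threshold (N) it stops when the force on the tool has changed by that much, and returns True; else False.
- robot.goto_joints(angles): joint-space move.
- robot.gripper_to(opening): finger opening in m; the grip force is fixed at half the most; returns when the fingers have stopped.
- robot.pause(seconds).
- robot.ik(position, orientation): joint angles nearest the present ones, or None.
- robot.get_state(): the state.
- robot.grab_frame(name): name is "scene" or "top" or "wrist"; returns the picture (400x640x3 uint8, red, green, blue); there is no depth.
- robot.camera_info(name): a dict with "fx", "fy", "cx", "cy" (pixels), "rvec" (rotation vector, rad) and "tvec" (3), from world to camera coordinates, as OpenCV has them. Camera axes: x right, y down, z forward; pixel columns grow to the right and rows downward; lengths in m; the calibration is good to about 2 mm. A picture is of the moment at which its call begins: read the wrist's pose just before it. camera_info takes no time and is no camera call; for the wrist camera it gives the pose at the moment of the call.
A pose or a line that the arm cannot do raises robot.PlanningError and nothing moves.
- robot.sign_off(): hands the job in, once; it reports no verdict.
The state is a dict: "time": time; "qpos": joint angles; "joint_vel": joint speeds; "effort": joint torques, N m; "ee_pos": TCP position; "tool_rot": TCP orientation; "force": force on the tool from outside, world axes, zero at the start; "moment": the same for the moment, N m; "opening": finger opening in m.
Only numpy, scipy, OpenCV 4.12 (cv2) and the standard library are available. Lean on these libraries where they do the work, as an engineer would, in place of code of your own. Each camera call takes 0.05 s, during which the arm holds its last target. There are 200 camera calls.

## Working session

There is one attempt and no reset: what is moved stays moved. The work goes in short steps, each a Python script; the robot and the scene stay as the last script left them, time stands still between calls to the robot, and variables do not carry over. Pictures are saved under pics/ and viewed, about 8 in all and at most 12, crops included, and the job is handed in when it is done.

```bash
mkdir -p pics && ls && cat > h.py <<'E'
import numpy as np, cv2
from rig import robot
def cam(n):
    c=robot.camera_info(n); K=np.array([[c['fx'],0,c['cx']],[0,c['fy'],c['cy']],[0,0,1.]])
    return K,np.array(c['rvec'],float).ravel(),np.array(c['tvec'],float).ravel()
def ray(n,uv,z,c=None):
    K,r,t=c or cam(n); R=cv2.Rodrigues(r)[0]; o=-R.T@t
    uv=np.atleast_2d(uv).astype(float)
    d=np.c_[uv,np.ones(len(uv))]@np.linalg.inv(K).T@R
    return o+d*((z-o[2])/d[:,2])[:,None]
def proj(n,P,c=None):
    K,r,t=c or cam(n); return cv2.projectPoints(np.atleast_2d(P).astype(float),r,t,K,None)[0].reshape(-1,2)
def save(im,f): cv2.imwrite('pics/'+f,im[...,::-1])
E
python3 - <<'E'
from h import *
for n in('top','scene'):
    im=robot.grab_frame(n); save(im,n+'1.png'); K,r,t=cam(n); R=cv2.Rodrigues(r)[0]; print(n,K[0,0],-R.T@t,R[2])
save(np.vstack([cv2.imread('pics/top1.png')[...,::-1]]),'a.png')
print(robot.get_state()['time'])
E
```

```text
pics
top 481.99764150089027 [ 0.29733684 -0.08079944  1.23549513] [ 0.17392646  0.02614816 -0.98441143]
scene 388.39370574063713 [1.10549768 0.41215144 0.74133613] [-0.59399425 -0.46042874 -0.65967886]
0.1
```

View pics/top1.png

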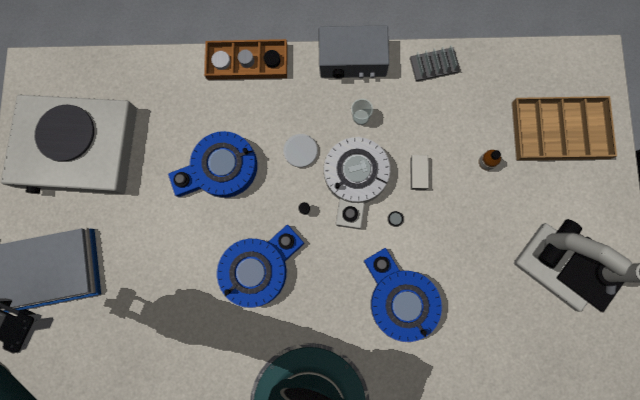

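View pics/scene1.png

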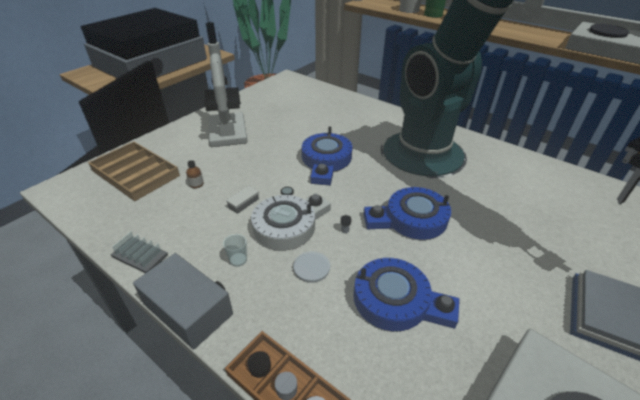

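Lookalikes in the top view: the white base at (357,168), and blue bases at (222,163), (252,272) and (406,305). Only the white one fits the description. Its post seems to be at (338,187) and its long mark near (381,180). I'll check this in a close crop and measure it.

```bash
python3 - <<'E'
from h import *
im=cv2.imread('pics/top1.png')[...,::-1]
cr=im[125:235,300:440]; save(cv2.resize(cr,None,fx=5.6,fy=5.4,interpolation=cv2.INTER_CUBIC)[:600],'crop.png')
# white ring: bright, unsaturated
hsv=cv2.cvtColor(np.ascontiguousarray(im),cv2.COLOR_RGB2HSV)
print('scale 5.6,5.4; origin 300,125')
print('hsv ring',hsv[168,328],'table',hsv[130,320])
c0=ray('top',[[357,168]],0.051)[0]; print('centre',c0,'post',ray('top',[[338,187]],0.082)[0],'mark',ray('top',[[381,180]],0.052)[0],'btn',ray('top',[[350,213]],0.052)[0])
for n,uv in dict(petri=(301,152),slide=(421,172),beaker=(362,118),eye=(305,208),filt=(396,219),bottle=(491,158)).items(): print(n,ray('top',[uv],0.02)[0][:2].round(3))
E
```

```text
scale 5.6,5.4; origin 300,125
hsv ring [ 30   1 180] table [ 19  21 169]
centre [ 0.57301596 -0.12322373  0.051     ] post [ 0.51899649 -0.07503925  0.082     ] mark [ 0.54119619 -0.18254066  0.052     ] btn [ 0.45888775 -0.10384178  0.052     ]
petri [0.625 0.021]
slide [ 0.567 -0.288]
beaker [ 0.715 -0.14 ]
eye [0.477 0.01 ]
filt [ 0.447 -0.22 ]
bottle [ 0.602 -0.469]
```

View pics/crop.png

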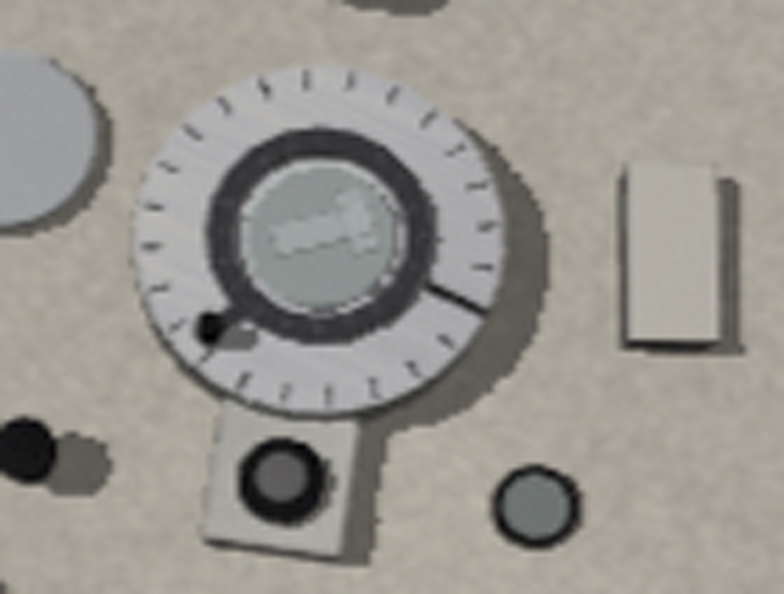

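The crop confirms the white base. The post is at about crop (210,328), the long mark runs from (428,287) to (487,315), the button is at (282,478), and the specimen is on the glass. Pushing anticlockwise, through the button side, is the short way, about 105°. Next I'll take a closer look with the wrist camera.

```bash
cat >> h.py <<'E'
def down(yaw):  # tool z down, tool y axis at world angle yaw
    y=np.array([np.cos(yaw),np.sin(yaw),0]); z=np.array([0,0,-1.]); return np.c_[np.cross(y,z),y,z]
E
python3 - <<'E'
from h import *
s=robot.get_state(); T=np.array(s['tool_rot']); p=np.array(s['ee_pos']); print(T.round(2))
K,r,t=cam('wrist'); R=cv2.Rodrigues(r)[0]; o=-R.T@t
off=T.T@(o-p); print('cam in tool',off.round(3),'axis in tool',(T.T@R[2]).round(3),'f',K[0,0])
C=np.array([.573,-.123])
for k in range(4):
    print(k,[ (lambda q: None if q is None else round(float(q[6]),2))(robot.ik([*(C+.068*np.array([np.cos(a),np.sin(a)])),.085],down(a+k*np.pi/2))) for a in np.radians(range(105,250,20))])
best=None
for k in range(4):
    Rk=down(np.pi/2*k); q=robot.ik(np.r_[C,.42]-Rk@np.r_[off[:2],0],Rk); print(k,None if q is None else np.round(q,2))
E
```

```text
[[-0.93  0.38 -0.  ]
 [ 0.38  0.93 -0.  ]
 [-0.   -0.   -1.  ]]
cam in tool [ 0.068 -0.    -0.16 ] axis in tool [-0.237  0.001  0.972] f 346.87822191984617
0 [2.1, 2.42, 2.79, 2.39, -2.16, -1.77, -1.4, -1.04]
1 [-2.13, -1.76, -1.38, -0.98, -0.69, -0.3, 0.06, 0.38]
2 [-0.84, -0.49, -0.09, 0.35, 0.79, 1.23, 1.58, 1.82]
3 [0.64, 1.01, 1.41, 1.81, 2.15, 2.51, 2.09, 2.34]
0 [-0.41  0.38  0.96  1.4  -0.31  1.52  0.53]
1 [-0.35  0.44  0.76  1.26 -0.3   1.55  1.94]
2 [-0.76  0.34  1.08  1.48 -0.3   1.5  -2.82]
3 [-0.72  0.15  1.03  1.6  -0.13  1.46 -1.25]
```

```bash
python3 - <<'E'
from h import *
C=np.array([.573,-.123]); R=down(np.radians(300))
h=.175; d=h+.16-.05
off=np.array([0.068-d*.237/.972,0,0])
robot.gripper_to(0.0)
robot.move_ptp(np.r_[C,h]-R@off,R)
robot.pause(.3)
c=cam('wrist'); im=robot.grab_frame('wrist'); save(im,'w1.png'); np.savez('w1.npz',K=c[0],r=c[1],t=c[2])
s=robot.get_state(); print(s['time'],s['opening'],np.round(s['ee_pos'],3),np.round(s['force'],2))
E
```

```text
4.6167 0.0003961213393161523 [ 0.574 -0.122  0.175] [-1.11 -0.44 -0.36]
```

View pics/w1.png

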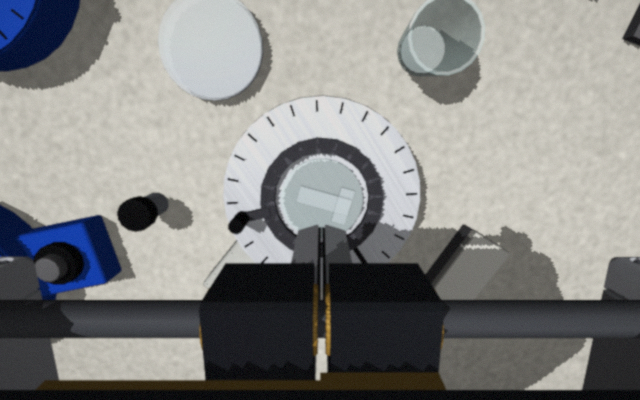

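The wrist view shows the scale ring (centre about (322,195)), the post with its top at about (238,223) and the long mark at about (362,253). The fingers hide the lower part. I'll now fit the circle and angles numerically in both views.

```bash
cat >> h.py <<'E'
from scipy.optimize import least_squares
def fitc(P,r=.083):
    f=lambda c:np.hypot(P[:,0]-c[0],P[:,1]-c[1])-r
    s=least_squares(f,P.mean(0),loss='soft_l1',f_scale=.001); return s.x,np.abs(f(s.x))
def ringfit(n,im,c,C0,vmin,smax):
    # radial bright->other edge in unwarped top-down plane z=.051
    best=[]
    hsv=cv2.cvtColor(np.ascontiguousarray(im),cv2.COLOR_RGB2HSV); m=((hsv[...,1]<smax)&(hsv[...,2]>vmin)).astype(np.uint8)
    rr=np.arange(.070,.096,.0004)
    for a in np.radians(np.arange(0,360,3)):
        P=np.c_[C0[0]+rr*np.cos(a),C0[1]+rr*np.sin(a),np.full(len(rr),.051)]
        uv=proj(n,P,c); v=cv2.remap(m.astype(np.float32),uv[:,:1].astype(np.float32),uv[:,1:].astype(np.float32),cv2.INTER_LINEAR).ravel()
        if v[:8].max()>.9:
            k=np.where(v>.5)[0].max()
            if k<len(rr)-2: best.append(P[k,:2])
    return np.array(best)
def unwarp(n,im,c,C,z,half=.16,px=.0005):
    k=int(half/px); g=(np.arange(-k,k))*px
    X,Y=np.meshgrid(-g,-g); # image up=+x, left=+y
    P=np.c_[C[0]+Y.ravel(),C[1]+X.ravel(),np.full(X.size,z)]
    uv=proj(n,P,c).astype(np.float32).reshape(2*k,2*k,2)
    return cv2.remap(np.ascontiguousarray(im),uv[...,0],uv[...,1],cv2.INTER_CUBIC)
E
python3 - <<'E'
from h import *
d=np.load('w1.npz'); cw=(d['K'],d['r'],d['t'])
for n,f,c in(('top','top1.png',cam('top')),('wrist','w1.png',cw)):
    im=cv2.imread('pics/'+f)[...,::-1]; C=np.array([.573,-.123])
    for _ in range(3):
        P=ringfit(n,im,c,C,140,12); 
        if len(P)<10: print('few',len(P)); break
        C,e=fitc(P)
    print(n,'centre',C.round(4),len(P),np.median(e))
    # mark angle: dark fraction over r 58..80 at z .051
    A=np.radians(np.arange(0,360,.5)); g=cv2.cvtColor(np.ascontiguousarray(im),cv2.COLOR_RGB2GRAY).astype(np.float32)
    rr=np.arange(.06,.071,.0005); pr=[]
    for a in A:
        uv=proj(n,np.c_[C[0]+rr*np.cos(a),C[1]+rr*np.sin(a),np.full(len(rr),.051)],c).astype(np.float32)
        pr.append(cv2.remap(g,uv[:,:1],uv[:,1:],cv2.INTER_LINEAR).mean())
    pr=np.array(pr); 
    for w in(( -135,-100),(115,165)):
        w0=np.degrees(A); w0=np.where(w0>180,w0-360,w0); s=(w0>=w[0])&(w0<=w[1]); x=w0[s]; v=pr[s]; wt=np.clip(np.median(v)-15-v,0,None)
        print(w,'min at',x[v.argmin()],'centroid',(x*wt).sum()/max(wt.sum(),1e-9),v.min(),np.median(v))
    # button: dark collar r20 at z .042
u=np.hstack([unwarp('top',cv2.imread('pics/top1.png')[...,::-1],cam('top'),C,.051,.16,.0008),unwarp('wrist',im,cw,C,.051,.16,.0008)])
save(u,'u.png')
# button top & post top from top view: dark blobs
im=cv2.imread('pics/top1.png'); g=im.max(2)
for nm,(x0,y0,x1,y1),z in(('post',(331,179,342,192),.082),('collar',(338,203,364,222),.044)):
    m=(g[y0:y1,x0:x1]<60).astype(np.uint8); ct=max(cv2.findContours(m,0,2)[0],key=cv2.contourArea); (x,y),r=cv2.minEnclosingCircle(ct); p=ray('top',[[x+x0,y+y0]],z)[0]; print(nm,x+x0,y+y0,r,p.round(4))
E
```

```text
top centre [ 0.5722 -0.1214] 100 0.0006602118584498259
(-135, -100) min at -116.49999999999997 centroid -116.61161490422057 49.46187 167.80885
(115, 165) min at 133.5 centroid 132.7379442039884 17.217152 152.81361
wrist centre [ 0.5738 -0.1226] 80 0.00021971906947574477
(-135, -100) min at -117.50000000000003 centroid -126.7937268059817 9.883923 72.36772
(115, 165) min at 136.5 centroid 136.545419964843 20.239302 201.27388
post 338.5 185.0 3.9052248001098633 [ 0.5239 -0.0763  0.082 ]
collar 350.0 213.5714282989502 7.693192481994629 [ 0.4585 -0.104   0.044 ]
```

View pics/u.png

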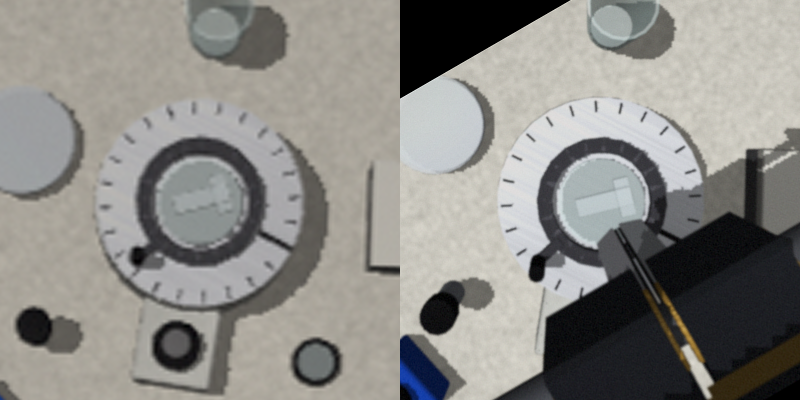

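Both views agree: centre about (0.5735,-0.122), post at about 137°, mark at about 243° in world angles. I'll push with the closed fingers along the arc, stop short, then back off and look.

```bash
cat >> h.py <<'E'
C=np.array([.5735,-.1222])
def arc(phi,z=.085,r=.068):
    a=np.radians(phi); return np.r_[C+r*np.array([np.cos(a),np.sin(a)]),z],down(a+np.pi)
def push(p0,p1,step=10,v=.04):
    for p in np.linspace(p0,p1,max(1,int(np.ceil((p1-p0)/step)))+1)[1:]:
        P,R=arc(p); robot.move_linear(P,v,R)
def look(phi,f,dz=.105,back=.045):
    P,R=arc(phi); robot.move_linear(P+R[:,0]*.008,.05); robot.move_linear(P+R[:,0]*back+[0,0,dz],.2); robot.pause(.2)
    c=cam('wrist'); im=robot.grab_frame('wrist'); save(im,f+'.png'); np.savez(f+'.npz',K=c[0],r=c[1],t=c[2]); return im,c
E
python3 - <<'E'
from h import *
P,R=arc(113,.13); robot.move_ptp(P,R)
P,R=arc(113); robot.move_linear(P,.08)
f0=np.array(robot.get_state()['force']); print(robot.get_state()['time'],f0.round(2))
push(113,170); s=robot.get_state(); print(s['time'],(np.array(s['force'])-f0).round(2))
push(170,222); s=robot.get_state(); print(s['time'],(np.array(s['force'])-f0).round(2))
im,c=look(222,'w2'); print(robot.get_state()['time'])
save(np.hstack([im[:,60:580],]),'w2v.png')
E
```

```text
5.7583 [-0.28 -0.2  -0.21]
8.3583 [ 0.21  0.59 -0.35]
10.8083 [-0.2   0.84  0.07]
12.075
```

View pics/w2.png

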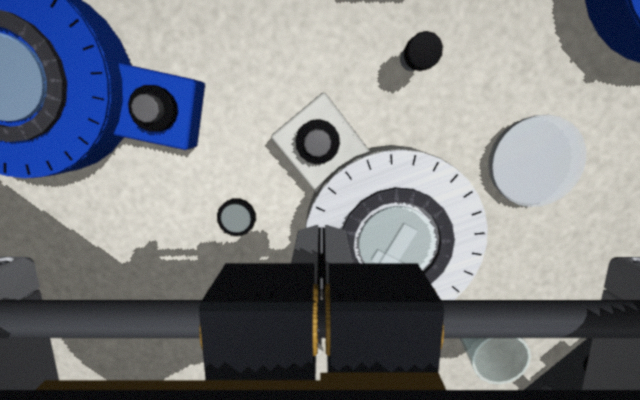

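The wrist camera only sees what lies behind the fingers, so the lever is hidden here. I'll move the raised tool past the mark and look back.

```bash
cat >> h.py <<'E'
def look2(f,phi=222,fwd=.095,z=.19):
    P,R=arc(phi); robot.move_linear(np.r_[(P-R[:,0]*fwd)[:2],z],.2,R); robot.pause(.3)
    c=cam('wrist'); im=robot.grab_frame('wrist'); save(im,f+'.png'); np.savez(f+'.npz',K=c[0],r=c[1],t=c[2]); return im,c
E
python3 - <<'E'
from h import *
im,c=look2('w3'); print(robot.get_state()['time'])
print(proj('wrist',[[*C,.051],[*(C+.068*np.array([np.cos(np.radians(243)),np.sin(np.radians(243))])),.052]],c).round(1))
save(cv2.resize(im[60:260,200:460],None,fx=3,fy=3,interpolation=cv2.INTER_CUBIC),'w3v.png')
E
```

```text
13.275
[[403.2  79.4]
 [325.7 109.9]]
```

View pics/w3v.png

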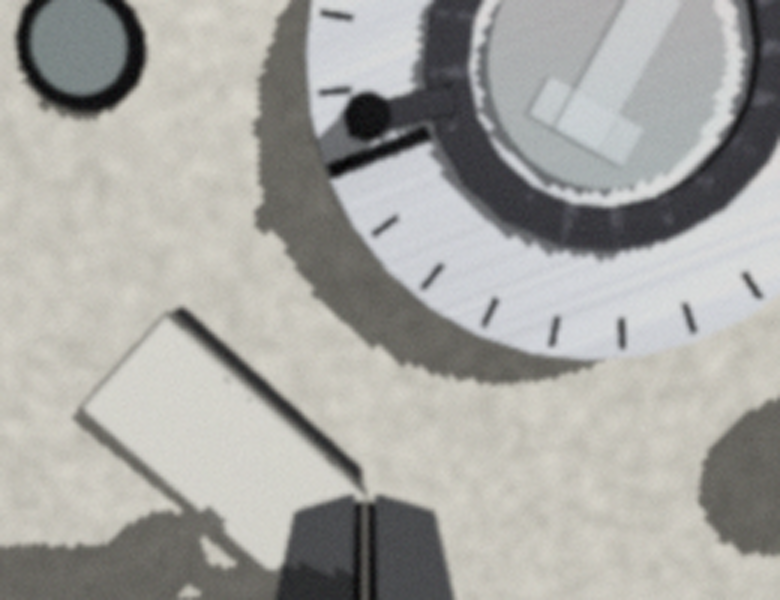

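The lever is now clear of the fingers and just short of the mark. The post top is at crop (367,116) and the mark runs from (332,170) to (427,133). I'll compute the remaining angle.

```bash
cat >> h.py <<'E'
def measure(f,C0,pg,lo=236,hi=250):
    im=cv2.imread(f'pics/{f}.png')[...,::-1]; d=np.load(f+'.npz'); c=(d['K'],d['r'],d['t']); Cc=C0
    for _ in range(3): P=ringfit('wrist',im,c,Cc,140,20); Cc,e=fitc(P)
    g=np.ascontiguousarray(im).max(2); x0,y0=int(pg[0]-16),int(pg[1]-16)
    m=(g[y0:y0+32,x0:x0+32]<45).astype(np.uint8); m=cv2.morphologyEx(m,cv2.MORPH_OPEN,np.ones((7,7),np.uint8)); ct=max(cv2.findContours(m,0,2)[0],key=cv2.contourArea)
    (u,v),r=cv2.minEnclosingCircle(ct); p=ray('wrist',[[u+x0,v+y0]],.082,c)[0][:2]-Cc
    A=np.arange(lo,hi,.25); pr=[]; rr=np.arange(.077,.0815,.0005)
    for a in np.radians(A):
        uv=proj('wrist',np.c_[Cc[0]+rr*np.cos(a),Cc[1]+rr*np.sin(a),np.full(len(rr),.051)],c).astype(np.float32)
        pr.append(cv2.remap(g.astype(np.float32),uv[:,:1],uv[:,1:],cv2.INTER_LINEAR).mean())
    pr=np.array(pr); w=np.clip(70-pr,0,None); ma=(A*w).sum()/max(w.sum(),1e-9)
    pa=np.degrees(np.arctan2(p[1],p[0]))%360
    print('C',Cc.round(4),len(P),np.median(e).round(5),'post px',u+x0,v+y0,r,'r',np.hypot(*p).round(4),'ang',pa.round(2),'mark',ma.round(2),'gap',(ma-pa).round(2))
    return Cc,pa,ma
E
python3 - <<'E'
from h import *
measure('w3',C,(322.3,98.7))
print(((lambda p:np.degrees(np.arctan2(p[:,1],p[:,0]))%360)(ray('wrist',[[310.7,116.7],[342.3,104.3]],.051,(lambda d:(d['K'],d['r'],d['t']))(np.load('w3.npz')))[:,:2]-C)))
E
```

```text
C [ 0.5745 -0.1229] 40 0.00062 post px 322.5 99.0 7.632268905639648 r 0.0684 ang 235.14 mark 242.16 gap 7.02
[243.4535129  243.74277504]
```

```bash
python3 - <<'E'
from h import *
P,R=arc(214,.19); robot.move_linear(P,.2,R)
robot.move_linear(arc(214)[0],.12); push(214,229.2,8,.03); robot.pause(.2)
P,R=arc(229.2); robot.move_linear(P+R[:,0]*.008,.05); robot.move_linear(P+R[:,0]*.02+[0,0,.105],.2)
im,c=look2('w4'); print(robot.get_state()['time'])
pp=proj('wrist',[[*(C+.068*np.array([np.cos(np.radians(242.5)),np.sin(np.radians(242.5))])),.082]],c)[0]; print(pp)
save(cv2.resize(im[60:260,200:460],None,fx=3,fy=3,interpolation=cv2.INTER_CUBIC),'w4v.png')
measure('w4',C,pp)
E
```

```text
18.0917
[325.98487289 108.97242768]
C [ 0.5746 -0.1228] 42 0.00101 post px 324.5 110.0 8.20071029663086 r 0.0693 ang 241.76 mark 242.52 gap 0.77
```

View pics/w4v.png

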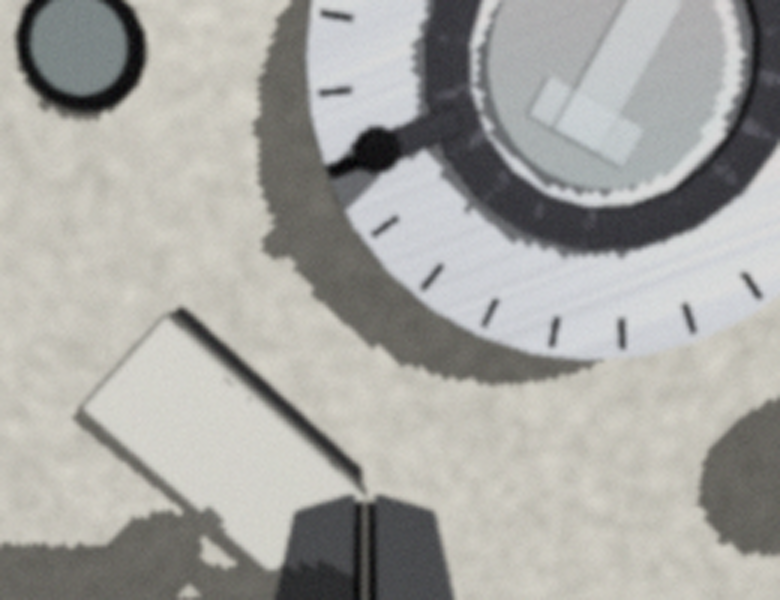

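The lever now covers the inner part of the mark, and the mark's outer end shows straight beyond it. The post is at crop (377,150), with a gap of about 0.8° (0.9 mm). Next I'll press the button, taking its position from two views.

```bash
python3 - <<'E'
from h import *
d=np.load('w2.npz'); c=(d['K'],d['r'],d['t']); im=cv2.imread('pics/w2.png').max(2)
m=(im[115:170,290:345]<60).astype(np.uint8); ct=max(cv2.findContours(m,0,2)[0],key=cv2.contourArea); (u,v),r=cv2.minEnclosingCircle(ct)
B=ray('wrist',[[u+290,v+115]],.044,c)[0][:2]; print('button',u+290,v+115,r,B.round(4),'dist',np.hypot(*(B-C)))
B=(B+[.4585,-.104])/2 if np.hypot(*(B-[.4585,-.104]))<.008 else None
R=down(np.radians(80)); z=lambda tip:tip+.019
robot.move_ptp([*B,z(.12)],R); robot.move_linear([*B,z(.057)],.12); robot.pause(.2)
f0=np.array(robot.get_state()['force'])
hit=robot.move_linear([*B,z(.0435)],.015,threshold=9)
for _ in range(2):
    robot.pause(.15); s=robot.get_state(); print(hit,s['time'],'tip',round(s['ee_pos'][2]-.019,4),(np.array(s['force'])-f0).round(2))
np.save('B.npy',B)
E
```

```text
button 316.91509437561035 141.45645904541016 21.914915084838867 [ 0.4606 -0.1042] dist 0.11433764272579466
True 20.6167 tip 0.0462 [-3.28 -0.39 12.47]
True 20.7667 tip 0.0461 [-2.9   0.18 12.03]
```

The button bottomed out: tip at 46.1 mm (5.9 mm of travel), with the force up to 12 N. I'll release it and make a final check.

```bash
python3 - <<'E'
from h import *
B=np.load('B.npy'); robot.move_linear([*B,.15],.08); robot.move_linear([*B,.22],.2)
im,c=look2('w5'); s=robot.get_state(); print(s['time'],np.round(s['force'],2))
pp=proj('wrist',[[*(C+.068*np.array([np.cos(np.radians(242.5)),np.sin(np.radians(242.5))])),.082]],c)[0]
measure('w5',C,pp)
save(im,'w5v.png')
E
```

```text
23.9167 [-0.25  0.1  -0.39]
C [ 0.5741 -0.1226] 43 0.00096 post px 324.5 109.5 8.514793395996094 r 0.0693 ang 242.08 mark 242.88 gap 0.8
```

View pics/w5v.png

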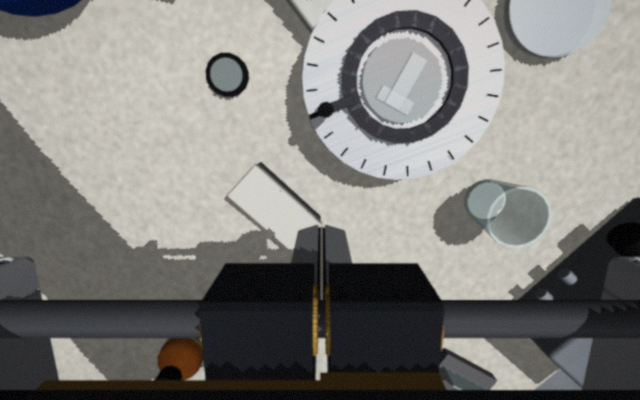

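The lever is still on the mark at (324,110), the specimen is on the glass, the objects in view are in place and the arm is clear. I'm handing the job in.

```bash
python3 -c "
from rig import robot
robot.sign_off(); print(robot.get_state()['time'])"
```

```text
the job is handed in; nothing more can be done
the job is handed in; nothing more can be done
```

The job is handed in. The lever lies on the long mark of the white base, and the lamp button has been pressed and let go, with about 24 s of the 58 s used.

- **Lever:** I pushed the post anticlockwise about 105° with closed fingertips. I stopped about 7° short, measured, then pushed the rest. The last check put the post about 0.8° (0.9 mm) from the mark. Forces read during the first push were under 1 N; I did not read them during the last few degrees.
- **Button:** It bottomed out at about 5.9 mm of travel with roughly 12 N and was held for over 0.3 s. I didn't see the button up again, because it was out of view in the last picture. The arm was well clear and the force reading was back to about zero.
- **Everything else:** In the last picture the specimen was on its glass, and the petri dish, slide box, beaker and filter disc looked in place. The bottle was only partly in view. The eyepiece was out of view, and the arm did not come near it.
- **Disagreements:** The top and wrist views differed by about 2 mm on the base centre and the button, within calibration. In the last two pictures the post measured 69.3 mm from the axis instead of 68. I put that down to the dark blob including some of the mark.

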